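# Put the loose copper medals away in their coin wells

### The arm

A 7-joint arm with a two-finger parallel gripper is mounted at the origin on the work surface. World frame = base frame: x ahead of the robot, y to its left, z up, the work surface at z = 0. Lengths are in m, angles in rad, forces in N, time in s.
With the tool pointing down it reaches from about 0.425 to 0.875 m from the base axis. Payload 4.7 kg.
Tool frame: the origin (TCP) lies at the very end of the fingers, on their centre line; the grasp point (between the pads) lies 19 mm behind it; z points along the fingers, y is the line along which they close (so a half turn about z gives the same grasp; the last joint's range is limited). The gripper opens to 87 mm and grips with 3 to 60 N. Pads are 19 mm wide; open, the fingers measure 117 mm over their backs; the gripper's body (75 mm by 190 mm) begins 51 mm behind the grasp point.
Start: joints at [1.263, 0.321, -0.07, 1.45, 0.023, 1.371, -0.057], TCP at [0.206, -0.617, 0.183] pointing down, gripper open.
Joint ranges: [-2.86, 2.86], [-0.3, 2.09], [-1.38, 1.24], [0.06, 2.45], [-1.56, 4.7], [0.09, 2.05], [-2.69, 2.69]. Speed limits (rad/s): [2.57, 2.57, 3.14, 3.14, 3.14, 3.14, 3.14].

### API

Orientations are given as a rotation vector (axis times angle).
In Python, from bench import get_state, get_image, get_calibration, close_job gives the robot as it stands.
- The arm moves only by the shell command python3 -m crank 'ROWS' [FORCE]. ROWS is JSON, a list of rows, each a list of 5 numbers: the opening, from 0 (shut) to 1 (fully open), then the shift along the world's x, y, z in units of 0.2 m (1.0 is 0.2 m), then the turn about the world's z in units of 2 pi rad (1.0 is 2 pi rad). A call has 1 to 5 rows; each row is the pose to reach, as a shift and turn from the pose commanded when the call began, turning the shorter way round; what a row does not reach only later rows make up. A row lasts 1/8 s, in which the tool goes at most 62.5 mm and 10.7 degrees, less where a joint would pass 70% of its speed; a pose out of reach is approached as far as the arm can. A call with a number of a shift or a turn outside -1 to 1 is refused whole. A call with a gripper value outside its range is refused whole. The fingers move at their own pace and stop on an object; FORCE is the grip in N (left out, the last holds). Time passes only in rows, so rows that repeat a pose let the fingers close. It gives the time, the measured TCP pose, the force, the opening and the grip force at its end, in the units of the state.
- get_state(): the state, without advancing time (a new reading comes with each control period).
- get_image(name): name is "scene" or "top" or "wrist"; returns the picture (400x640x3 uint8, red, green, blue); there is no depth.
- get_calibration(name): a dict with "fovy" (degrees; the focal length in pixels is half the picture's height over the tangent of half this angle, whatever the lens; pixels are square), "cx", "cy" (the principal point, pixels), "R" (3x3) and "t" (3): a world point X has camera coordinates R X + t. Camera axes: x right, y down, z forward; pixel columns grow to the right and rows downward; lengths in m; the calibration is good to about 2 mm. A picture is of the moment at which its call begins: read the wrist's pose just before it. get_calibration takes no time and is no camera call; for the wrist camera it gives the pose at the moment of the call.
- close_job(): hands the job in; it is judged then, once.
The state is a dict: "time": time; "joint_positions": joint angles; "qd": joint speeds; "joint_torque": joint torques, N m; "position": TCP position; "tool_rot": TCP orientation; "ft_force": force on the tool from outside, world axes, zero at the start; "torque": the same for the moment, N m; "grip_width": opening from 0.0 (shut) to 1.0 (fully open); "grip_force": force on a finger pad.
Only numpy, scipy, OpenCV 4.12 (cv2) and the standard library are available. Lean on these libraries where they do the work, as an engineer would, in place of code of your own. Each camera call takes 0.05 s, during which the arm holds its last target. There are 200 camera calls.

### The job

Put the three loose round copper medals from the dark blue mat away in the open coin drawer, each laid gently, flat and face up, in the well cut for its size: the large medal in the large well, the medium one in the medium well and the small one in the small well. Do not let a medal drop, and leave the silver medals, the copper medal in its clear square holder and the black loupe where they are.

Things in the scene. Friction and masses are not known exactly. Their poses are not given: they have to be found in the camera images.
- copper_large: round copper medal (the largest of the three loose copper ones), reddish brown, a flat disc 60 mm in diameter and 8 mm thick with a plain vertical edge to grip; starts lying face up on the dark blue sorting mat (mat top 2 mm above the shelf). Origin: centre of its underside, z up through its face. It is symmetrical, so its yaw does not matter
- copper_medium: round copper medal (the middle one of the three loose copper ones), reddish brown, a flat disc 44 mm in diameter and 8 mm thick with a plain vertical edge to grip; starts lying face up on the dark blue sorting mat (mat top 2 mm above the shelf). Origin: centre of its underside, z up through its face. It is symmetrical, so its yaw does not matter
- copper_small: round copper medal (the smallest of the three loose copper ones), reddish brown, a flat disc 30 mm in diameter and 8 mm thick with a plain vertical edge to grip; starts lying face up on the dark blue sorting mat (mat top 2 mm above the shelf). Origin: centre of its underside, z up through its face. It is symmetrical, so its yaw does not matter
- well_large: the large coin well: round, 74 mm across, 3 mm deep, floor of dark green felt, in the middle of an oak block 92 mm square, fixed in the open drawer. Origin: centre of the block's underside, 10 mm above the shelf; the well's floor is 9 mm and its rim 12 mm above the origin; z up, x away from the robot, towards the low case
- well_medium: the medium coin well: round, 58 mm across, 3 mm deep, floor of dark green felt, in the middle of an oak block 92 mm square, fixed in the open drawer. Origin: centre of the block's underside, 10 mm above the shelf; the well's floor is 9 mm and its rim 12 mm above the origin; z up. The three blocks stand edge to edge in a row, in any order; the drawer's sides and front rise no higher
- well_small: the small coin well: round, 43 mm across, 3 mm deep, floor of dark green felt, in the middle of an oak block 92 mm square, fixed in the open drawer. Origin: centre of the block's underside, 10 mm above the shelf; the well's floor is 9 mm and its rim 12 mm above the origin; z up. A fixed oak case, 64 mm high, begins 89 mm beyond the wells' centres along x
- silver_large: round silver-coloured medal, 60 mm in diameter and 8 mm thick, lying on the sorting mat; to be left where it is. Origin: centre of its underside, z up
- silver_small: round silver-coloured medal, 30 mm in diameter and 8 mm thick, lying on the sorting mat; to be left where it is. Origin: centre of its underside, z up
- holder: clear plastic holder, 62 mm square and 9 mm high, with a polished copper medal sealed inside, lying on the sorting mat among the medals; to be left where it is. Origin: centre of its underside, z up. The six pieces on the mat have at least 28 mm free between one another
- loupe: black resin stand loupe, a round spool 42 mm across and 36 mm high with a pale lens on top, standing on the shelf on the right (-y) of the mat; to be left where it is. Origin: centre of its underside, z up. Farther off, more than 0.78 m from the robot's base axis, stand a fixed glass jar (109 mm high) and a fixed brass balance (186 mm high)

How it is judged:
By the outcome, as a careful person would: the job done as asked, in the order asked, and still so for the second after the job is handed in, with the robot touching nothing.
It also fails if it takes over 83 s, if anything falls off the work surface, if the arm or the gripper's body presses on something with over 40 N, if the wrist force passes 120 N, or if a joint passes its speed limit or range.

## Working session

There is one attempt and no reset: what is moved stays moved. The work goes in short steps, Python scripts to look and compute and a shell command to move; the robot and the scene stay as the last step left them, time stands still between calls to the robot, and variables do not carry over. Pictures are saved under pics/ and viewed, at most 14 in all, crops included, and the job is handed in when it is done.

```bash
ls; mkdir -p pics
python3 - <<'E'
from bench import *
import cv2
for n in("scene","top","wrist"):
    c=get_calibration(n); im=get_image(n); cv2.imwrite(f"pics/{n}0.png",im[:,:,::-1]); print(n,c)
print(get_state())
E
```

```text
pics
scene {'fovy': 42.916999692909556, 'cx': 321.84272990570037, 'cy': 204.96338540497507, 'R': array([[-0.32654828,  0.94503318, -0.01668843],
       [ 0.63166944,  0.20506571, -0.74762408],
       [-0.70310734, -0.25467693, -0.66391244]]), 't': array([ 0.24461235, -0.27577221,  1.7979177 ])}
top {'fovy': 53.03464107598743, 'cx': 319.9914204697352, 'cy': 200.02389751952518, 'R': array([[-0.00880668, -0.99989906, -0.01114921],
       [-0.99126658,  0.01019668, -0.13147847],
       [ 0.13157888,  0.00989395, -0.99125633]]), 't': array([-0.08552517,  0.51543113,  1.03507118])}
wrist {'fovy': 68.4764589400042, 'cx': 322.2610932870058, 'cy': 200.64331045787918, 'R': array([[ 0.31590355, -0.9487878 , -0.00258141],
       [-0.92026964, -0.3070681 ,  0.24251387],
       [-0.23088687, -0.0742354 , -0.9701445 ]]), 't': array([-0.64803538, -0.03007052,  0.38989317])}
{'time': 0.15, 'joint_positions': array([ 1.26310502,  0.32165893, -0.07010104,  1.45138072,  0.02260297,
        1.3708022 , -0.05690758]), 'qd': array([-0.00031139, -0.00206896,  0.00160202, -0.00262639, -0.00110219,
       -0.00225233,  0.00131945]), 'joint_torque': array([-5.61664237e-04, -4.91796005e+01, -4.04690411e-01, -3.12876964e+01,
       -6.38962677e-02,  4.04948776e-02,  1.15521029e-04]), 'position': array([ 0.20538579, -0.6162017 ,  0.18241596]), 'tool_rot': array([-3.09959901e+00, -5.03112228e-01,  4.96620911e-04]), 'ft_force': array([-0.01334454, -0.26218192, -0.12130341]), 'torque': array([0.03319906, 0.02165612, 0.04400266]), 'grip_force': 0.0, 'grip_width': 0.9965212279695506}
```

View pics/top0.png

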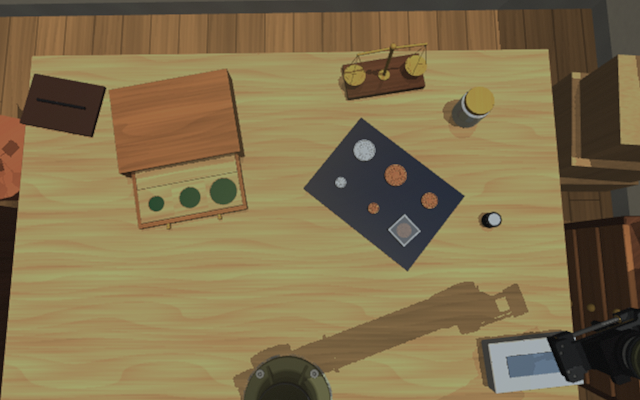

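View pics/scene0.png

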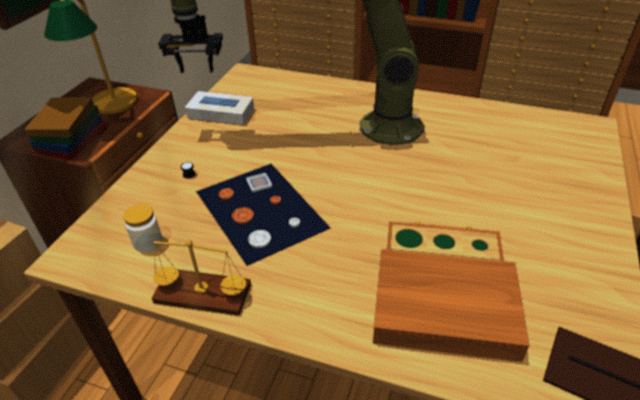

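The top view shows the copper medals at about (396,175) large, (430,200) medium and (373,208) small, with the holder at (404,230). The green wells are at (223,190) large, (190,197) medium and (156,203) small. The scene view agrees.

```bash
cat > h.py <<'E'
import cv2,numpy as np
def ray(c,uv,z):
    f=200/np.tan(np.radians(c["fovy"]/2)); R=c["R"];t=c["t"]
    d=R.T@np.array([(uv[0]-c["cx"])/f,(uv[1]-c["cy"])/f,1.]); o=-R.T@t
    return o+d*(z-o[2])/d[2]
def blobs(im,c,kind,z,minA=30):
    h=cv2.cvtColor(im,cv2.COLOR_RGB2HSV).astype(int);H,S,V=h[...,0],h[...,1],h[...,2]
    m={"cu":((H<14)|(H>172))&(S>90)&(V>60),"gr":(H>50)&(H<95)&(S>70)}[kind].astype(np.uint8)
    m=cv2.morphologyEx(m,cv2.MORPH_CLOSE,np.ones((3,3)))
    out=[]
    for k in cv2.findContours(m,cv2.RETR_EXTERNAL,cv2.CHAIN_APPROX_NONE)[0]:
        if cv2.contourArea(k)<minA: continue
        p=np.array([ray(c,q[0],z)[:2] for q in k],np.float32)
        (x,y),(a,b),_=cv2.fitEllipse(p) if len(p)>5 else cv2.minAreaRect(p)
        out.append((np.mean(k[:,0],0).round(),round(x,4),round(y,4),round(a*1e3,1),round(b*1e3,1)))
    return out
E
python3 - <<'E'
from h import *
from bench import *
for n in("top","scene"):
    c=get_calibration(n);im=cv2.imread(f"pics/{n}0.png")[:,:,::-1].copy()
    for k,z in(("cu",.01),("gr",.02)):
        for b in blobs(im,c,k,z):
            if .3<b[1]<.9 and abs(b[2])<.7: print(n,k,*b)
c=get_calibration("top")
for q in((133,171),(246,208),(139,228),(491,219)): print(q,ray(c,q,.022))
E
```

```text
top cu [373. 208.] 0.4954 -0.2332 25.7 27.7
top cu [429. 200.] 0.5139 -0.3868 41.0 42.9
top cu [395. 175.] 0.5857 -0.2969 58.4 59.8
top cu [173. 160.] 0.6845 0.3073 357.4 476.1
top cu [386.  76.] 0.8692 -0.278 104.2 232.2
top gr [156. 203.] 0.5118 0.3544 35.9 37.1
top gr [189. 197.] 0.5282 0.2637 49.8 51.5
top gr [223. 191.] 0.5442 0.1731 65.9 66.2
scene cu [197. 292.] 0.8741 -0.2797 103.1 213.3
scene cu [448. 276.] 0.6661 0.2952 379.8 445.4
scene cu [242. 215.] 0.588 -0.2959 62.4 67.6
scene cu [275. 199.] 0.4971 -0.233 31.3 37.2
scene cu [226. 193.] 0.5169 -0.3852 44.8 53.1
scene gr [480. 245.] 0.5101 0.3556 28.0 33.9
scene gr [444. 241.] 0.5268 0.2653 41.7 48.0
scene gr [408. 238.] 0.5432 0.174 59.0 62.9
(133, 171) [0.60148052 0.42052904 0.022     ]
(246, 208) [0.4965038  0.10916861 0.022     ]
(139, 228) [0.44538318 0.39610374 0.022     ]
(491, 219) [ 0.46041335 -0.54571247  0.022     ]
```

```bash
python3 -m crank '[[0.83,0.95,0.8,0,-0.0233],[0.83,0.95,0.8,0,-0.0233],[0.83,0.95,0.8,0,-0.0233],[0.83,0.95,0.8,0,-0.0233],[0.83,0.95,0.8,0,-0.0233]]' 20
python3 -m crank '[[0.83,0.8,0.8,0,0],[0.83,0.8,0.8,0,0],[0.83,0.8,0.8,0,0],[0.83,0.8,0.8,0,0],[0.83,0.8,0.8,0,0]]'
python3 - <<'E'
from h import *
from bench import *
s=get_state();c=get_calibration("wrist");im=get_image("wrist");cv2.imwrite("pics/w1.png",im[:,:,::-1])
print(s["time"],s["position"],s["tool_rot"],s["grip_width"])
for b in blobs(im,c,"cu",.01,200): print(*b)
E
```

```text
time: 0.78
position: [0.4015, -0.4508, 0.1832]
tool_rot: [-3.126, -0.293, -0.004]
ft_force: [0.2, -0.5, 0.8]
grip_width: 0.836
grip_force: 0.0
time: 1.4
position: [0.5578, -0.2928, 0.1828]
tool_rot: [-3.127, -0.285, -0.001]
ft_force: [0.5, -0.7, 0.0]
grip_width: 0.831
grip_force: 0.0
1.4 [ 0.55776929 -0.29283445  0.18279041] [-3.12661639e+00 -2.85077952e-01 -9.03662052e-04] 0.8309768781459408
[385. 221.] 0.5169 -0.3828 39.3 45.5
[270. 216.] 0.496 -0.2327 30.0 31.4
[330. 157.] 0.5861 -0.2956 59.4 59.6
```

```bash
python3 -m crank '[[0.83,0.14,-0.01,-0.5,0],[0.83,0.14,-0.01,-0.5,0],[0.83,0.14,-0.01,-0.5,0],[0.83,0.14,-0.01,-0.5,0]]'
python3 - <<'E'
from h import *
from bench import *
s=get_state();c=get_calibration("wrist");im=get_image("wrist");cv2.imwrite("pics/w2.png",im[:,:,::-1])
print(s["time"],s["position"])
for b in blobs(im,c,"cu",.01,200): print(*b)
E
```

```text
time: 1.95
position: [0.5833, -0.3007, 0.085]
tool_rot: [3.128, 0.272, 0.002]
ft_force: [0.3, -0.2, 0.5]
grip_width: 0.828
grip_force: 0.0
1.95 [ 0.58334688 -0.30068056  0.08499845]
[385. 282.] 0.5044 -0.3801 20.5 33.4
[318. 192.] 0.5864 -0.2956 59.6 60.2
```

View pics/w2.png

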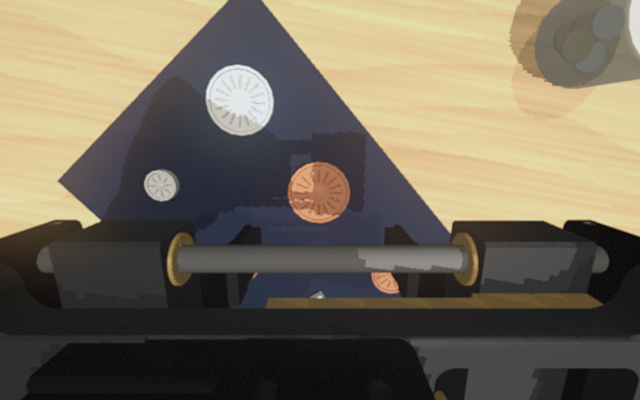

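The wrist view shows the large copper medal at (318,192), centred between the fingertips at columns 245 and 395. Next I descend in stages.

```bash
python3 -m crank '[[0.83,0.012,0.02,-0.3,0],[0.83,0.012,0.02,-0.3,0],[0.83,0.012,0.02,-0.3,0],[0.83,0.012,0.02,-0.3,0],[0.83,0.012,0.02,-0.3,0]]'
python3 -m crank '[[0.83,0,0,0,0],[0.83,0,0,0,0]]'
```

```text
time: 2.62
position: [0.5871, -0.2954, 0.0254]
tool_rot: [3.128, 0.275, 0.004]
ft_force: [0.5, -0.1, 0.4]
grip_width: 0.83
grip_force: 0.0
time: 2.88
position: [0.586, -0.2947, 0.0235]
tool_rot: [3.129, 0.275, 0.0]
ft_force: [-0.6, 0.6, -0.7]
grip_width: 0.83
grip_force: 0.0
```

```bash
python3 -m crank '[[0.83,0,0,-0.04,0],[0.83,0,0,-0.082,0],[0.83,0,0,-0.082,0],[0.83,0,0,-0.082,0],[0.83,0,0,-0.082,0]]'
python3 -m crank '[[0,0,0,0,0],[0,0,0,0,0],[0,0,0,0,0],[0,0,0,0,0],[0,0,0,0,0]]' 25
python3 -c "
from bench import *
s=get_state();print(s['position'],s['grip_width']*87)"
```

```text
time: 3.5
position: [0.5862, -0.2948, 0.0072]
tool_rot: [3.129, 0.275, 0.001]
ft_force: [-1.3, -0.9, -0.1]
grip_width: 0.83
grip_force: 0.0
time: 4.12
position: [0.586, -0.2947, 0.0069]
tool_rot: [3.129, 0.275, -0.0]
ft_force: [-0.6, 0.1, -0.7]
grip_width: 0.348
grip_force: 0.0
[ 0.58595253 -0.29466511  0.00689154] 30.283677082635805
```

The opening is 30 mm with no grip force, so the fingers have closed past the medal. I'll look.

Run:
```python
from h import *
from bench import *
im=get_image("wrist");cv2.imwrite("pics/w3.png",im[:,:,::-1]);c=get_calibration("wrist")
for b in blobs(im,c,"cu",.01,200): print(*b)
c=get_calibration("top");im=get_image("top")
for b in blobs(im,c,"cu",.01): print(*b)
s=get_state();print(s['position'],s['grip_width']*87)
```

```text
[325. 216.] 0.592 -0.2944 48.7 57.6
[581. 306.] 0.2567 -0.7692 8.9 529.4
[605. 312.] 0.2415 -0.8305 9.5 611.2
[635. 299.] 0.4198 -0.9208 38.2 652.7
[373. 208.] 0.495 -0.2336 28.1 29.0
[239. 192.] 0.4902 0.1059 57.5 65.1
[ 38. 129.] 0.7276 0.68 227.9 381.3
[169. 157.] 0.6931 0.3149 347.0 469.7
[386.  76.] 0.8691 -0.2782 104.6 231.5
[ 0.58596815 -0.29466198  0.00688517] 21.746716978897027
```

View pics/w3.png

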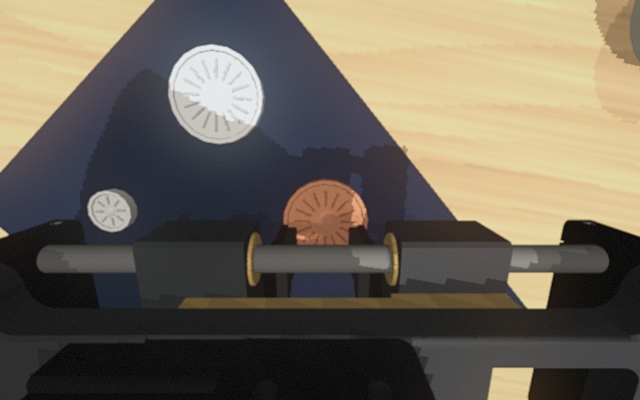

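The medal has not moved and the fingers passed over it, so the tips are higher than the pose reading says. I'll open and feel for the mat in small steps.

```bash
python3 -m crank '[[0.1,0,0,0.02,0],[0.83,0,0,0.02,0],[0.83,0,0,0.02,0],[0.83,0,0,0.02,0],[0.83,0,0,0.02,0]]' 25
python3 -m crank '[[0.83,0,0,0,0],[0.83,0,0,0,0],[0.83,0,0,0,0],[0.83,0,0,0,0],[0.83,0,0,0,0]]' | egrep 'force|width'
python3 -m crank '[[0.83,0,0,-0.02,0],[0.83,0,0,-0.025,0],[0.83,0,0,-0.03,0],[0.83,0,0,-0.03,0]]'
python3 -m crank '[[0.83,0,0,-0.005,0],[0.83,0,0,-0.005,0]]'| egrep 'pos|force|width'
```

```text
time: 4.85
position: [0.5859, -0.2946, 0.0108]
tool_rot: [-3.129, -0.275, 0.0]
ft_force: [0.1, 0.0, -0.2]
grip_width: 0.527
grip_force: 0.0
ft_force: [-0.2, 0.7, 0.5]
grip_width: 0.831
grip_force: 0.0
time: 5.98
position: [0.5859, -0.2946, 0.0048]
tool_rot: [-3.129, -0.275, 0.0]
ft_force: [0.7, -0.3, -0.2]
grip_width: 0.834
grip_force: 0.0
position: [0.5859, -0.2947, 0.0038]
ft_force: [0.2, 0.0, -0.3]
grip_width: 0.827
grip_force: 0.0
```

```bash
for i in 1; do python3 -m crank '[[0.83,0,0,-0.005,0],[0.83,0,0,-0.005,0]]'| egrep 'pos|ft'; python3 -m crank '[[0.83,0,0,-0.004,0],[0.83,0,0,-0.004,0]]'| egrep 'pos|ft';python3 -m crank '[[0.83,0,0,-0.004,0],[0.83,0,0,-0.004,0]]'| egrep 'pos|ft'; done
```

```text
position: [0.5859, -0.2946, 0.0028]
ft_force: [0.0, 0.6, 0.3]
position: [0.5859, -0.2946, 0.002]
ft_force: [0.2, -0.6, -0.6]
position: [0.5859, -0.2946, 0.0012]
ft_force: [0.2, -1.3, 0.5]
```

```bash
python3 -m crank '[[0.83,0,0,-0.004,0],[0.83,0,0,-0.004,0]]'| egrep 'pos|ft'; python3 -m crank '[[0.83,0,0,-0.004,0],[0.83,0,0,-0.004,0]]'| egrep 'pos|ft';python3 -m crank '[[0.83,0,0,-0.004,0],[0.83,0,0,-0.004,0]]'| egrep 'pos|ft'
```

```text
position: [0.5859, -0.2946, 0.0004]
ft_force: [0.2, 0.4, -0.3]
position: [0.5859, -0.2947, -0.0004]
ft_force: [0.2, 1.0, 0.3]
position: [0.5859, -0.2947, -0.0012]
ft_force: [-0.3, -0.6, -0.1]
```

```bash
python3 -m crank '[[0.83,0,0,-0.004,0],[0.83,0,0,-0.004,0]]'| egrep 'pos|ft'; python3 -m crank '[[0.83,0,0,-0.004,0],[0.83,0,0,-0.004,0]]'| egrep 'pos|ft';python3 -m crank '[[0.83,0,0,-0.004,0],[0.83,0,0,-0.004,0]]'| egrep 'pos|ft'
```

```text
position: [0.5859, -0.2946, -0.002]
ft_force: [0.7, 1.3, -1.0]
position: [0.5859, -0.2947, -0.0028]
ft_force: [-0.1, -0.1, 0.4]
position: [0.5859, -0.2947, -0.0036]
ft_force: [-0.5, 0.5, -0.8]
```

```bash
python3 -m crank '[[0.83,0,0,-0.004,0],[0.83,0,0,-0.004,0]]'| egrep 'pos|ft'; python3 -m crank '[[0.83,0,0,-0.004,0],[0.83,0,0,-0.004,0]]'| egrep 'pos|ft';python3 - <<'E'
from h import *
from bench import *
im=get_image("wrist");cv2.imwrite("pics/w4.png",im[:,:,::-1])
E
```

```text
position: [0.5859, -0.2946, -0.0044]
ft_force: [-0.9, -0.3, -0.6]
position: [0.5859, -0.2946, -0.0052]
ft_force: [0.9, 0.7, 0.7]
```

View pics/w4.png

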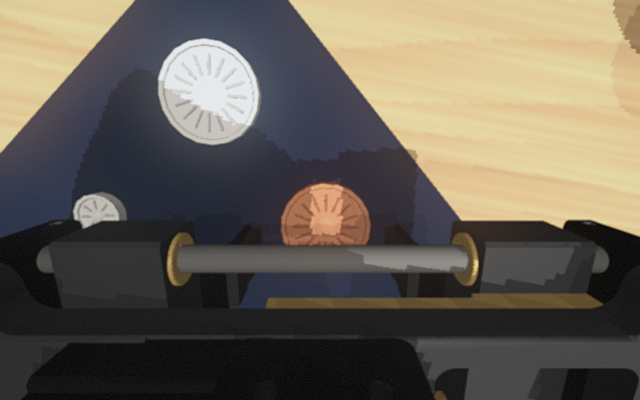

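The wrist view shows the medal at (325,215) untouched, with the fingers on both sides at columns 240 and 400. I'll check the camera height against the silver medal's known size.

Run:
```python
from h import *
from bench import *
im=cv2.imread("pics/w4.png");c=get_calibration("wrist");s=get_state()
h=cv2.cvtColor(im,cv2.COLOR_BGR2HSV);m=((h[...,1]<60)&(h[...,2]>80)).astype(np.uint8)
for k in cv2.findContours(m,cv2.RETR_EXTERNAL,cv2.CHAIN_APPROX_NONE)[0]:
    if cv2.contourArea(k)>3000 and k[:,0,1].max()<200:
        for z in(.01,.005,.015):
            p=np.array([ray(c,q[0],z)[:2] for q in k],np.float32); print(z,cv2.fitEllipse(p))
print("cam z",(-c["R"].T@c["t"]),s["position"],c["R"][2])
```

```text
0.01 ((0.6742117404937744, -0.2829587459564209), (0.026515278965234756, 0.12056753784418106), 141.4055633544922)
0.005 ((0.6748636960983276, -0.2829667925834656), (0.027226343750953674, 0.12380112707614899), 141.4055633544922)
0.015 ((0.6735596656799316, -0.282950758934021), (0.02580413408577442, 0.11733420938253403), 141.4055633544922)
0.01 ((0.6442400813102722, -0.17582491040229797), (0.08482511341571808, 0.15807943046092987), 28.96179962158203)
0.005 ((0.6440871357917786, -0.17295978963375092), (0.0871010422706604, 0.16231921315193176), 28.963035583496094)
0.015 ((0.644391655921936, -0.17869006097316742), (0.08255040645599365, 0.15383999049663544), 28.962032318115234)
cam z [ 0.64989968 -0.28265942  0.19643698] [ 0.58592169 -0.29465245 -0.00516517] [-0.23907444 -0.04149909 -0.97011403]
```

```bash
python3 -m crank '[[0.83,0,0,-0.004,0],[0.83,0,0,-0.004,0]]'| egrep 'pos|ft'; python3 -m crank '[[0.83,0,0,-0.004,0],[0.83,0,0,-0.004,0]]'| egrep 'pos|ft';python3 -m crank '[[0.83,0,0,-0.004,0],[0.83,0,0,-0.004,0]]'| egrep 'pos|ft'
```

```text
position: [0.5859, -0.2946, -0.006]
ft_force: [0.4, -0.9, 0.6]
position: [0.5859, -0.2946, -0.0068]
ft_force: [0.4, -0.2, 0.1]
position: [0.5859, -0.2946, -0.0076]
ft_force: [-0.3, 0.4, 0.1]
```

```bash
python3 -m crank '[[0.83,0,0,-0.004,0],[0.83,0,0,-0.004,0]]'| egrep 'pos|ft'; python3 -m crank '[[0.83,0,0,-0.004,0],[0.83,0,0,-0.004,0]]'| egrep 'pos|ft';python3 -m crank '[[0.83,0,0,-0.004,0],[0.83,0,0,-0.004,0]]'| egrep 'pos|ft'
```

```text
position: [0.5859, -0.2946, -0.0084]
ft_force: [-0.2, 0.2, -0.4]
position: [0.5859, -0.2946, -0.0092]
ft_force: [-0.7, 0.4, 0.5]
position: [0.5859, -0.2947, -0.01]
ft_force: [-0.1, -0.6, -0.6]
```

Run:
```python
from h import *
from bench import *
im=get_image("scene");a=im[130:270,160:340,::-1];cv2.imwrite("pics/s5.png",cv2.resize(a,None,fx=4,fy=4,interpolation=cv2.INTER_CUBIC))
c=get_calibration("scene");f=200/np.tan(np.radians(c["fovy"]/2))
for X in([.586,-.295,-.01],[.586,-.295,.01],[.593,-.336,-.01],[.579,-.254,-.01],[.593,-.336,.01],[.579,-.254,.01]):
    p=c["R"]@X+c["t"];print(X,4*(f*p[0]/p[2]+c["cx"]-160),4*(f*p[1]/p[2]+c["cy"]-130))
```

```text
[0.586, -0.295, -0.01] 334.8559203609557 357.21925328599445
[0.586, -0.295, 0.01] 331.5356556818632 336.8187911620614
[0.593, -0.336, -0.01] 279.339974429359 351.4975422598419
[0.579, -0.254, -0.01] 390.79104228178335 362.98416638389835
[0.593, -0.336, 0.01] 275.52733147427773 331.1221750853764
[0.579, -0.254, 0.01] 387.97074924581557 342.55881402177215
```

View pics/s5.png

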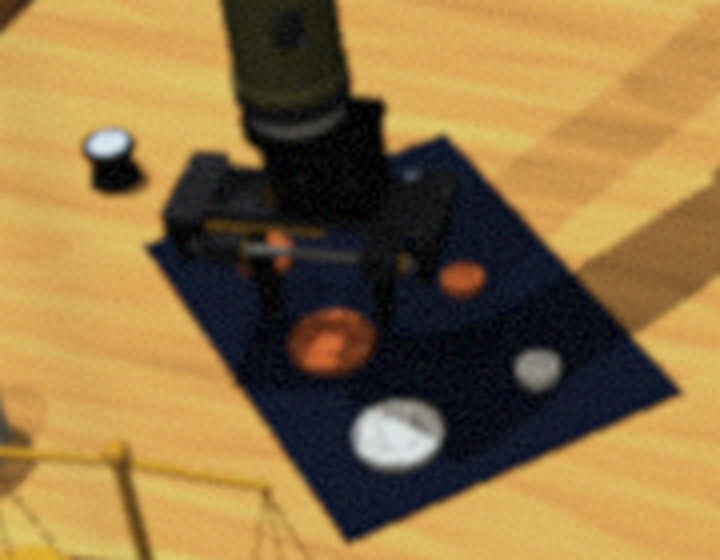

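The fingertips seem to end near (270,330) and (383,322), higher than predicted, but it is dark on dark. I'll brighten the crop and let the fingers close here at low force as a probe.

Run:
```python
from h import *
from bench import *
im=np.mean([get_image("scene").astype(float) for _ in range(6)],0)
w=np.mean([get_image("wrist").astype(float) for _ in range(4)],0)
a=im[165:235,205:295,::-1];a=np.clip(255*(a/255)**.4,0,255).astype(np.uint8)
b=w[150:330,200:440,::-1];b=np.clip(255*(b/255)**.4,0,255).astype(np.uint8)
a=cv2.resize(a,(386,300),interpolation=cv2.INTER_CUBIC);b=cv2.resize(b,(400,300))
cv2.imwrite("pics/s6.png",np.hstack([a,b]))
```

```text
(no output)
```

View pics/s6.png

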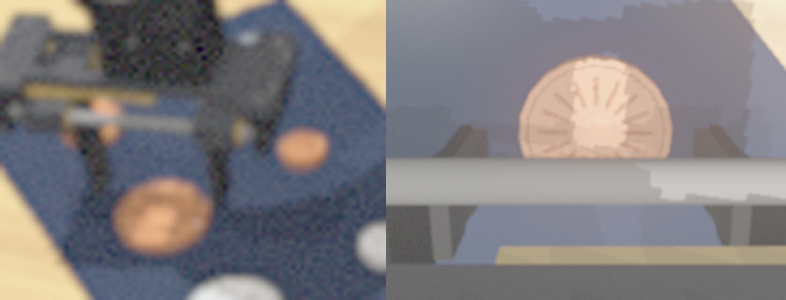

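Both views put the tips roughly 20–30 mm higher than the reported TCP. I'll keep descending in guarded steps until contact.

```bash
python3 -m crank '[[0.83,0,0,-0.005,0],[0.83,0,0,-0.01,0],[0.83,0,0,-0.01,0]]'| egrep 'pos|ft'; python3 -m crank '[[0.83,0,0,-0.005,0],[0.83,0,0,-0.01,0],[0.83,0,0,-0.01,0]]'| egrep 'pos|ft';python3 -m crank '[[0.83,0,0,-0.005,0],[0.83,0,0,-0.005,0]]'| egrep 'pos|ft'
```

```text
position: [0.5858, -0.2946, -0.0121]
ft_force: [-0.4, 0.5, -0.2]
position: [0.5859, -0.2946, -0.0141]
ft_force: [-0.5, -0.1, -0.7]
position: [0.5859, -0.2946, -0.015]
ft_force: [-0.6, -0.3, 0.0]
```

```bash
python3 -m crank '[[0.83,0,0,-0.005,0],[0.83,0,0,-0.005,0]]'| egrep 'pos|ft'; python3 -m crank '[[0.83,0,0,-0.005,0],[0.83,0,0,-0.005,0]]'| egrep 'pos|ft';python3 -m crank '[[0.83,0,0,-0.005,0],[0.83,0,0,-0.005,0]]'| egrep 'pos|ft'
```

```text
position: [0.5859, -0.2947, -0.016]
ft_force: [0.1, -0.4, -1.2]
position: [0.5859, -0.2947, -0.017]
ft_force: [-0.5, 0.2, 0.2]
position: [0.5859, -0.2946, -0.018]
ft_force: [-0.2, -0.1, -0.4]
```

```bash
python3 -m crank '[[0.83,0,0,-0.005,0],[0.83,0,0,-0.005,0]]'| egrep 'pos|ft'; python3 -m crank '[[0.83,0,0,-0.005,0],[0.83,0,0,-0.005,0]]'| egrep 'pos|ft'
```

```text
position: [0.5859, -0.2946, -0.019]
ft_force: [-0.3, 0.8, 0.0]
position: [0.5858, -0.2947, -0.02]
ft_force: [-0.9, -0.6, -0.2]
```

```bash
python3 -m crank '[[0.83,0,0,-0.005,0],[0.83,0,0,-0.005,0]]'| egrep 'pos|ft'; python3 -m crank '[[0.83,0,0,-0.005,0],[0.83,0,0,-0.005,0]]'| egrep 'pos|ft'
```

```text
position: [0.5859, -0.2946, -0.021]
ft_force: [0.1, 0.4, -0.5]
position: [0.5858, -0.2946, -0.0221]
ft_force: [0.4, -0.2, -0.4]
```

```bash
python3 -m crank '[[0.83,0,0,-0.005,0],[0.83,0,0,-0.005,0]]'| egrep 'pos|ft'; python3 -m crank '[[0.83,0,0,-0.005,0],[0.83,0,0,-0.005,0]]'
python3 - <<'E'
from h import *
from bench import *
im=np.mean([get_image("scene").astype(float) for _ in range(4)],0)
w=np.mean([get_image("wrist").astype(float) for _ in range(2)],0)
a=im[165:235,205:295,::-1];a=np.clip(255*(a/255)**.4,0,255).astype(np.uint8)
b=w[150:330,200:440,::-1];b=np.clip(255*(b/255)**.4,0,255).astype(np.uint8)
a=cv2.resize(a,(386,300),interpolation=cv2.INTER_CUBIC);b=cv2.resize(b,(400,300))
cv2.imwrite("pics/s7.png",np.hstack([a,b]))
E
```

```text
position: [0.5859, -0.2946, -0.0231]
ft_force: [0.1, -0.4, 0.3]
time: 14.32
position: [0.5859, -0.2946, -0.024]
tool_rot: [-3.129, -0.275, 0.0]
ft_force: [-0.2, 0.7, -0.0]
grip_width: 0.831
grip_force: 0.0
```

View pics/s7.png

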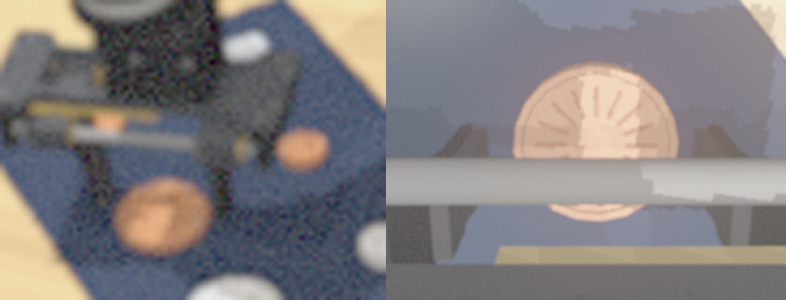

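The left panel shows the tips at about (100,205) and (222,207), still above the mat. In the right panel the finger gap of 126 px gives a tip depth of about 0.169 m, so the tips are near z = 0.017. That puts the tips about 40 mm short of the reported TCP, so I continue down.

```bash
python3 -m crank '[[0.83,0,0,-0.01,0],[0.83,0,0,-0.02,0],[0.83,0,0,-0.02,0]]'| egrep 'pos|ft'; python3 -m crank '[[0.83,0,0,-0.01,0],[0.83,0,0,-0.015,0],[0.83,0,0,-0.015,0]]'| egrep 'pos|ft'
```

```text
position: [0.5857, -0.2946, -0.0283]
ft_force: [-0.9, 0.2, -0.1]
position: [0.5859, -0.2946, -0.031]
ft_force: [-0.5, -0.2, -0.7]
```

```bash
python3 -m crank '[[0.83,0,0,-0.005,0],[0.83,0,0,-0.01,0],[0.83,0,0,-0.01,0]]'| egrep 'pos|ft'; python3 -m crank '[[0.83,0,0,-0.005,0],[0.83,0,0,-0.005,0]]'| egrep 'pos|ft'
```

```text
position: [0.5859, -0.2946, -0.033]
ft_force: [0.5, -0.8, 0.7]
position: [0.5859, -0.2947, -0.034]
ft_force: [0.2, -0.2, -0.0]
```

```bash
python3 -m crank '[[0.83,0,0,-0.005,0],[0.83,0,0,-0.005,0]]'| egrep 'pos|ft'; python3 -m crank '[[0.83,0,0,-0.005,0],[0.83,0,0,-0.005,0]]'| egrep 'pos|ft'
```

```text
position: [0.5859, -0.2947, -0.035]
ft_force: [0.4, -0.1, -0.4]
position: [0.5859, -0.2946, -0.036]
ft_force: [0.6, 0.7, 0.4]
```

```bash
python3 -m crank '[[0.83,0,0,-0.005,0],[0.83,0,0,-0.005,0]]'| egrep 'pos|ft'; python3 -m crank '[[0.83,0,0,-0.005,0],[0.83,0,0,-0.005,0]]'| egrep 'pos|ft'
```

```text
position: [0.5861, -0.2947, -0.0367]
ft_force: [0.1, -0.0, 1.3]
position: [0.586, -0.2948, -0.0368]
ft_force: [-1.1, 0.9, 6.7]
```

```bash
python3 -m crank '[[0.83,0,0,-0.005,0],[0.83,0,0,-0.005,0]]'| egrep 'pos|ft'
```

```text
position: [0.5861, -0.2947, -0.0368]
ft_force: [-5.0, 3.0, 11.2]
```

Contact with the mat came at a measured z of -0.0368, so the true tip height is the reading plus 38.8 mm. I'll raise to about 4.3 mm above the mat and grip.

```bash
python3 -m crank '[[0.83,0,0,0.033,0],[0.83,0,0,0.033,0]]'| egrep 'pos|ft'; python3 -m crank '[[0,0,0,0,0],[0,0,0,0,0],[0,0,0,0,0],[0,0,0,0,0]]' 20
```

```text
position: [0.5864, -0.2949, -0.0319]
ft_force: [0.1, 0.4, 0.4]
time: 18.0
position: [0.5856, -0.2944, -0.0328]
tool_rot: [-3.129, -0.275, 0.001]
ft_force: [-0.1, -0.0, -1.1]
grip_width: 0.675
grip_force: 20.0
```

```bash
python3 -m crank '[[0,0,0,0.05,0],[0,0,0,0.2,0],[0,0,0,0.35,0],[0,0,0,0.35,0]]'| egrep 'pos|ft|grip'; python3 -m crank '[[0,-0.02,0.2,0,0],[0,-0.04,0.5,0,0],[0,-0.07,0.78,0,0],[0,-0.07,0.78,0,0]]'| egrep 'pos|ft|grip'
python3 -m crank '[[0,-0.02,0.25,0,0],[0,-0.04,0.5,0,0],[0,-0.07,0.78,0,0]]'| egrep 'pos|ft|grip'
python3 -m crank '[[0,-0.02,0.25,0,0],[0,-0.04,0.5,0,0],[0,-0.07,0.7,0,0],[0,-0.07,0.78,0,0],[0,-0.07,0.78,0,0]]'
python3 - <<'E'
from h import *
from bench import *
s=get_state();c=get_calibration("wrist");im=get_image("wrist");cv2.imwrite("pics/w8.png",im[:,:,::-1])
print(s["time"],s["position"],s["tool_rot"])
for z in (.02,):
  for b in blobs(im,c,"gr",z,200): print(*b)
zt=s["position"][2]+.0388-.0043+.008
for b in blobs(im,c,"cu",zt,200): print(zt,*b)
E
```

```text
position: [0.5885, -0.2956, 0.0414]
ft_force: [0.2, 0.3, -1.8]
grip_width: 0.678
grip_force: 20.0
position: [0.5712, -0.1311, 0.0368]
ft_force: [-0.0, -0.2, -1.2]
grip_width: 0.671
grip_force: 20.0
position: [0.5576, 0.0172, 0.0369]
ft_force: [0.6, -0.4, -0.9]
grip_width: 0.676
grip_force: 20.0
time: 20.0
position: [0.5439, 0.1732, 0.0371]
tool_rot: [3.129, 0.277, -0.001]
ft_force: [-0.6, -0.9, -1.0]
grip_width: 0.675
grip_force: 20.0
20.0 [0.54391345 0.17320316 0.03714039] [ 3.12892273e+00  2.76882335e-01 -1.23854137e-03]
[208. 212.] 0.5271 0.2635 39.2 49.3
[ 84. 212.] 0.5135 0.3555 34.8 39.2
0.07964039179816773 [322. 278.] 0.5214 0.1699 10.4 67.2
0.07964039179816773 [322. 224.] 0.5562 0.1763 33.8 63.1
0.07964039179816773 [389. 179.] 0.583 0.1436 5.3 67.8
0.07964039179816773 [373.  88.] 0.6397 0.1449 41.3 76.3
0.07964039179816773 [178.  81.] 0.6181 0.2643 5.2 97.2
0.07964039179816773 [419.  58.] 0.6505 0.1467 7.8 35.9
0.07964039179816773 [29. 49.] 0.6198 0.3352 12.8 32.8
```

View pics/w8.png

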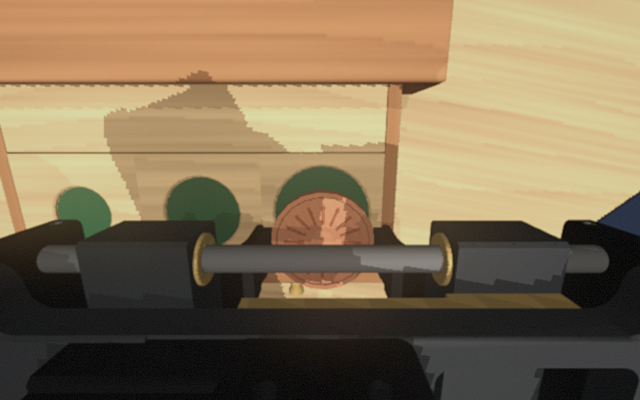

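The wrist view shows the medal held level, spanning columns 272–373 and rows 191–288. The large well is behind it, with its far edge at (322,166) and spanning columns 276–369.

Run:
```python
from h import *
from bench import *
c=get_calibration("wrist")
a,b=ray(c,(322,191),.0796),ray(c,(322,288),.0796);print("medal",(a+b)/2,a-b)
l,r=ray(c,(276,205),.022),ray(c,(369,205),.022);t=ray(c,(321,166),.022)
print("well far edge",t,"centre est",t-.037*np.array([.984,.175,0]),l,r)
```

```text
medal [0.54500936 0.17260999 0.0796    ] [ 5.89225410e-02  1.03354634e-02 -2.77555756e-17]
well far edge [0.58065409 0.17963189 0.022     ] centre est [0.54424609 0.17315689 0.022     ] [0.54536449 0.20832409 0.022     ] [0.55762985 0.13843098 0.022     ]
```

The medal and the well are aligned to within 1 mm. I'll lower, slowing near the floor.

```bash
python3 -m crank '[[0,0,0,-0.1,0],[0,0,0,-0.2,0],[0,0,0,-0.235,0],[0,0,0,-0.245,0],[0,0,0,-0.245,0]]'| egrep 'pos|ft|grip_f'; python3 -m crank '[[0,0,0,-0.005,0],[0,0,0,-0.005,0]]'| egrep 'pos|ft'; python3 -m crank '[[0,0,0,-0.004,0],[0,0,0,-0.004,0]]'| egrep 'pos|ft'
```

```text
position: [0.5442, 0.1735, -0.0111]
ft_force: [0.7, -0.1, -1.2]
grip_force: 20.0
position: [0.5443, 0.1735, -0.0119]
ft_force: [0.5, 0.0, -0.9]
position: [0.544, 0.1733, -0.0131]
ft_force: [-0.8, -0.1, -1.5]
```

```bash
python3 -m crank '[[0,0,0,-0.008,0],[0,0,0,-0.008,0]]'| egrep 'pos|ft'; python3 -m crank '[[0,0,0,-0.003,0],[0,0,0,-0.003,0]]'| egrep 'pos|ft';python3 -m crank '[[0,0,0,-0.003,0],[0,0,0,-0.003,0]]'| egrep 'pos|ft'
```

```text
position: [0.5438, 0.1733, -0.0149]
ft_force: [0.4, -0.1, -2.0]
position: [0.5439, 0.1733, -0.0154]
ft_force: [0.4, -0.6, -1.6]
position: [0.544, 0.1733, -0.0158]
ft_force: [0.4, -0.3, -0.9]
```

```bash
python3 -m crank '[[0,0,0,-0.002,0],[0,0,0,-0.002,0]]'| egrep 'pos|ft'; python3 -m crank '[[0,0,0,-0.002,0],[0,0,0,-0.002,0]]'| egrep 'pos|ft'
```

```text
position: [0.5441, 0.1734, -0.0159]
ft_force: [-1.1, -0.5, 3.6]
position: [0.5441, 0.1733, -0.016]
ft_force: [-2.9, -0.4, 6.2]
```

Contact with the floor. I'll ease off slightly, open and lift.

```bash
python3 -m crank '[[0,0,0,0.002,0],[0.72,0,0,0.002,0],[0.78,0,0,0.002,0],[0.8,0,0,0.002,0]]'; python3 -m crank '[[0.8,0,0,0.02,0],[0.8,0,0,0.15,0],[0.8,0,0,0.4,0],[0.8,0,0,0.4,0]]'| egrep 'time|pos|ft'
python3 - <<'E'
from h import *
from bench import *
c=get_calibration("wrist");im=get_image("wrist");cv2.imwrite("pics/w9.png",im[:,:,::-1])
for b in blobs(im,c,"cu",.027,800): print(*b)
E
```

```text
time: 22.92
position: [0.5439, 0.1733, -0.0166]
tool_rot: [-3.129, -0.275, 0.0]
ft_force: [-0.1, -0.1, 0.4]
grip_width: 0.784
grip_force: 0.0
time: 23.42
position: [0.5475, 0.1748, 0.0683]
ft_force: [-0.3, 0.6, -0.9]
[323. 208.] 0.5446 0.1744 58.3 59.1
[231. 101.] 1.023 -0.6721 254.5 1792.8
[77. 68.] 0.6195 0.3952 16.8 117.9
[326.  12.] 0.6956 0.176 22.2 180.5
[79.  8.] 0.6627 0.3831 13.5 114.6
```

View pics/w9.png

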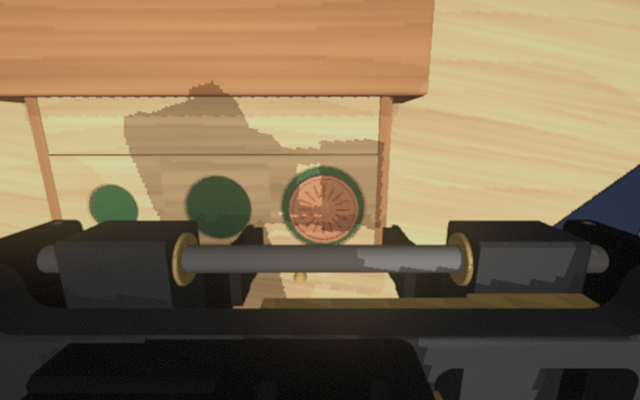

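The large medal lies at (323,205), centred in its well with an even green ring. Next is the medium one.

```bash
for i in 1 2 3; do python3 -m crank '[[0.65,-0.047,-0.93,0,0],[0.65,-0.047,-0.93,0,0],[0.65,-0.047,-0.93,0,0],[0.65,-0.047,-0.93,0,0]]'| egrep 'time|pos|ft'; done
python3 - <<'E'
from h import *
from bench import *
c=get_calibration("wrist");s=get_state();im=get_image("wrist");cv2.imwrite("pics/w10.png",im[:,:,::-1])
print(s["position"],s["grip_width"])
for b in blobs(im,c,"cu",.01,200): print(*b)
E
```

```text
time: 23.98
position: [0.533, -0.0198, 0.0622]
ft_force: [-0.5, 0.4, -0.3]
time: 24.48
position: [0.5233, -0.2043, 0.0624]
ft_force: [-0.2, 1.6, -0.0]
time: 24.98
position: [0.5133, -0.3897, 0.062]
ft_force: [-0.3, 0.4, 0.0]
[ 0.51329603 -0.38965797  0.06203852] 0.65069005348287
[146. 192.] 0.4962 -0.2342 29.8 33.7
[319. 199.] 0.5153 -0.3853 43.7 43.9
```

```bash
python3 -m crank '[[0.65,0,0,-0.1,0],[0.65,0,0,-0.3,0],[0.65,0,0,-0.42,0],[0.65,0,0,-0.42,0],[0.65,0,0,-0.42,0]]'| egrep 'time|pos|ft';python3 -m crank '[[0.65,0,0,0,0],[0.65,0,0,0,0]]'| egrep 'time|pos|ft'
```

```text
time: 25.65
position: [0.5168, -0.3833, -0.0199]
ft_force: [-0.7, 0.1, 0.6]
time: 25.9
position: [0.5165, -0.3851, -0.0191]
ft_force: [0.1, -0.2, 0.2]
```

```bash
python3 -m crank '[[0.65,-0.006,0,-0.04,0],[0.65,-0.006,0,-0.064,0],[0.65,-0.006,0,-0.064,0],[0.65,-0.006,0,-0.064,0]]'| egrep 'time|pos|ft';python3 -m crank '[[0,0,0,0,0],[0,0,0,0,0],[0,0,0,0,0],[0,0,0,0,0]]' 15
```

```text
time: 26.4
position: [0.5146, -0.3847, -0.0332]
ft_force: [-0.5, 0.0, -1.5]
time: 26.9
position: [0.5147, -0.3849, -0.0329]
tool_rot: [3.129, 0.275, 0.001]
ft_force: [-0.1, -1.0, -0.0]
grip_width: 0.493
grip_force: 15.0
```

```bash
python3 -m crank '[[0,0,0,0.05,0],[0,0,0,0.2,0],[0,0,0,0.35,0],[0,0,0,0.35,0]]'| egrep 'pos|grip'; for i in 1 2 3; do python3 -m crank '[[0,0.005,0.25,0,0],[0,0.01,0.53,0,0],[0,0.016,0.81,0,0]]'| egrep 'pos|ft|grip_w'; done
python3 -m crank '[[0,0.005,0.25,0,0],[0,0.01,0.53,0,0],[0,0.016,0.75,0,0],[0,0.016,0.81,0,0],[0,0.016,0.81,0,0]]'
python3 - <<'E'
from h import *
from bench import *
s=get_state();c=get_calibration("wrist");im=get_image("wrist");cv2.imwrite("pics/w11.png",im[:,:,::-1])
print(s["time"],s["position"],s["tool_rot"])
E
```

```text
position: [0.5167, -0.3859, 0.0402]
grip_width: 0.493
grip_force: 15.0
position: [0.5167, -0.2206, 0.0357]
ft_force: [1.5, 0.8, -1.0]
grip_width: 0.492
position: [0.5198, -0.0589, 0.0359]
ft_force: [0.9, 0.3, -1.1]
grip_width: 0.493
position: [0.5231, 0.1027, 0.036]
ft_force: [1.3, -0.5, -0.9]
grip_width: 0.491
time: 29.15
position: [0.5264, 0.2634, 0.0359]
tool_rot: [3.129, 0.278, -0.003]
ft_force: [0.1, -0.7, -1.4]
grip_width: 0.489
grip_force: 15.0
29.15 [0.52637151 0.26337592 0.03586896] [ 3.12858089e+00  2.77552370e-01 -3.04142795e-03]
```

View pics/w11.png

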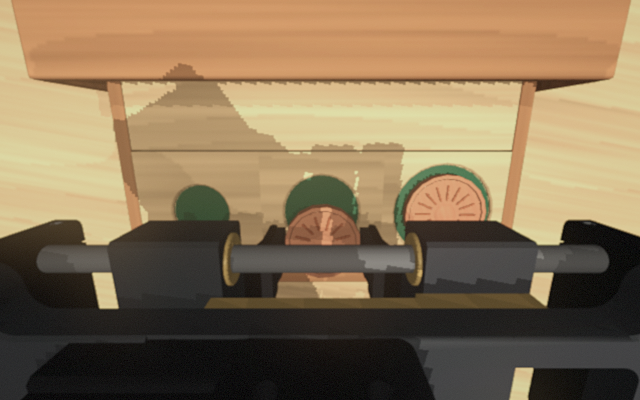

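The wrist view shows the medium medal held level, spanning columns 286–360 with its front edge at row 206 and its rear at about row 277. The well's far edge is at (322,175).

Run:
```python
from h import *
from bench import *
c=get_calibration("wrist");u=np.array([.984,.175,0]);z=.0359+.0388-.0039+.008
print("medal",ray(c,(323,206),z)-.022*u,ray(c,(323,277),z)+.022*u)
print("well",ray(c,(322,175),.022)-.029*u,get_state()["position"])
```

```text
medal [0.52729092 0.26223843 0.0788    ] [0.52743631 0.26230769 0.0788    ]
well [0.52852583 0.26302144 0.022     ] [0.52702268 0.26179407 0.03599554]
```

```bash
python3 -m crank '[[0,0.005,0.005,-0.1,0],[0,0.005,0.005,-0.2,0],[0,0.005,0.005,-0.24,0],[0,0.005,0.005,-0.245,0],[0,0.005,0.005,-0.245,0]]'| egrep 'pos|ft|grip_f'; python3 -m crank '[[0,0,0,-0.004,0],[0,0,0,-0.004,0]]'| egrep 'pos|ft'; python3 -m crank '[[0,0,0,-0.003,0],[0,0,0,-0.003,0]]'| egrep 'pos|ft'
```

```text
position: [0.5287, 0.2646, -0.0118]
ft_force: [0.0, 0.1, -1.1]
grip_force: 15.0
position: [0.5286, 0.2645, -0.0125]
ft_force: [0.3, -0.4, -0.8]
position: [0.5283, 0.2643, -0.0135]
ft_force: [0.1, -0.1, -1.4]
```

```bash
python3 -m crank '[[0,0,0,-0.007,0],[0,0,0,-0.007,0]]'| egrep 'pos|ft'; python3 -m crank '[[0,0,0,-0.003,0],[0,0,0,-0.003,0]]'| egrep 'pos|ft'; python3 -m crank '[[0,0,0,-0.003,0],[0,0,0,-0.003,0]]'| egrep 'pos|ft'
```

```text
position: [0.5282, 0.2643, -0.0151]
ft_force: [-0.7, -0.2, -1.7]
position: [0.5283, 0.2643, -0.0156]
ft_force: [-0.2, 0.1, -0.6]
position: [0.5285, 0.2644, -0.0159]
ft_force: [-0.5, 0.1, 0.0]
```

```bash
python3 -m crank '[[0,0,0,-0.002,0],[0,0,0,-0.002,0]]'| egrep 'pos|ft'; python3 -m crank '[[0,0,0,-0.002,0],[0,0,0,-0.002,0]]'| egrep 'pos|ft'
```

```text
position: [0.5284, 0.2644, -0.016]
ft_force: [-1.9, -1.3, 4.9]
position: [0.5285, 0.2644, -0.0161]
ft_force: [-3.1, -2.2, 6.8]
```

```bash
python3 -m crank '[[0,0,0,0.002,0],[0.54,0,0,0.002,0],[0.6,0,0,0.002,0],[0.62,0,0,0.002,0]]'; python3 -m crank '[[0.62,0,0,0.02,0],[0.62,0,0,0.15,0],[0.62,0,0,0.4,0],[0.62,0,0,0.4,0]]'| egrep 'time|pos|ft'
python3 - <<'E'
from h import *
from bench import *
c=get_calibration("wrist");im=get_image("wrist");cv2.imwrite("pics/w12.png",im[:,:,::-1])
for b in blobs(im,c,"cu",.027,800): print(*b)
E
for i in 1 2 3; do python3 -m crank '[[0.48,-0.054,-0.829,0,0],[0.48,-0.054,-0.829,0,0],[0.48,-0.054,-0.829,0,0],[0.48,-0.054,-0.829,0,0]]'| egrep 'time|pos|ft'; done
python3 - <<'E'
from h import *
from bench import *
c=get_calibration("wrist");s=get_state();im=get_image("wrist")
print(s["position"],s["grip_width"])
for b in blobs(im,c,"cu",.01,200): print(*b)
E
```

```text
time: 32.08
position: [0.5283, 0.2644, -0.0168]
tool_rot: [-3.129, -0.275, 0.0]
ft_force: [-0.8, -0.5, -0.5]
grip_width: 0.599
grip_force: 0.1
time: 32.58
position: [0.5315, 0.2663, 0.0681]
ft_force: [0.3, -0.4, 0.5]
[324. 209.] 0.5287 0.2653 42.5 43.0
[430. 207.] 0.5475 0.177 51.8 61.5
[343.  87.] 0.6349 0.2719 127.2 297.8
[469.  15.] 0.6979 0.1589 22.5 188.4
time: 33.12
position: [0.5166, 0.0934, 0.0621]
ft_force: [0.5, 0.3, 0.2]
time: 33.62
position: [0.5059, -0.0703, 0.0625]
ft_force: [-0.0, 0.8, 0.3]
time: 34.12
position: [0.4955, -0.235, 0.0626]
ft_force: [0.6, 0.7, 0.5]
[ 0.4955093  -0.2349722   0.06256214] 0.4824923261797638
[321. 201.] 0.4957 -0.2326 29.6 30.6
```

The medium medal sits in its well. Now the small one.

```bash
python3 -m crank '[[0.48,0,0,-0.1,0],[0.48,0,0,-0.3,0],[0.48,0,0,-0.42,0],[0.48,0,0,-0.42,0],[0.48,0,0,-0.42,0]]'| egrep 'time|pos|ft';python3 -m crank '[[0.48,0,0,0,0],[0.48,0,0,0,0]]'| egrep 'time|pos|ft'
```

```text
time: 34.8
position: [0.4973, -0.2315, -0.0196]
ft_force: [0.8, -1.0, -0.3]
time: 35.05
position: [0.4968, -0.2333, -0.0195]
ft_force: [0.1, 0.2, 0.3]
```

```bash
python3 -m crank '[[0.48,-0.005,0.003,-0.04,0],[0.48,-0.005,0.003,-0.064,0],[0.48,-0.005,0.003,-0.064,0],[0.48,-0.005,0.003,-0.064,0]]'| egrep 'time|pos|ft';python3 -m crank '[[0,0,0,0,0],[0,0,0,0,0],[0,0,0,0,0],[0,0,0,0,0]]' 12
```

```text
time: 35.55
position: [0.4949, -0.2325, -0.0334]
ft_force: [-0.3, 0.1, 0.1]
time: 36.05
position: [0.4951, -0.2326, -0.0332]
tool_rot: [3.129, 0.275, 0.0]
ft_force: [-0.7, 0.5, 0.6]
grip_width: 0.333
grip_force: 12.0
```

I'll regrip 0.8 mm higher for more clearance over the rim.

```bash
python3 -m crank '[[0.4,0,0,0,0],[0.4,0,0,0,0],[0.4,0,0,0.004,0],[0.4,0,0,0.004,0]]'| egrep 'grip|pos|ft';python3 -m crank '[[0,0,0,0,0],[0,0,0,0,0],[0,0,0,0,0],[0,0,0,0,0]]' 12
```

```text
position: [0.495, -0.2325, -0.0324]
ft_force: [0.2, -0.0, 0.6]
grip_width: 0.399
grip_force: 0.0
time: 37.05
position: [0.495, -0.2325, -0.0325]
tool_rot: [3.129, 0.275, -0.0]
ft_force: [-0.1, 0.2, 0.1]
grip_width: 0.328
grip_force: 12.0
```

```bash
python3 -m crank '[[0,0,0,0.05,0],[0,0,0,0.2,0],[0,0,0,0.35,0],[0,0,0,0.35,0]]'| egrep 'pos|grip'; for i in 1 2 3; do python3 -m crank '[[0,0.007,0.25,0,0],[0,0.014,0.5,0,0],[0,0.021,0.733,0,0]]'| egrep 'pos|ft|grip_w'; done
python3 -m crank '[[0,0.007,0.25,0,0],[0,0.014,0.5,0,0],[0,0.021,0.7,0,0],[0,0.021,0.733,0,0],[0,0.021,0.733,0,0]]'
python3 - <<'E'
from h import *
from bench import *
s=get_state();c=get_calibration("wrist");im=get_image("wrist");cv2.imwrite("pics/w13.png",im[:,:,::-1])
print(s["time"],s["position"],s["tool_rot"])
E
```

```text
position: [0.4974, -0.2335, 0.0407]
grip_width: 0.33
grip_force: 12.0
position: [0.4984, -0.0841, 0.0368]
ft_force: [-0.0, -0.3, -0.3]
grip_width: 0.331
position: [0.5025, 0.0624, 0.0369]
ft_force: [1.3, -1.3, -0.1]
grip_width: 0.331
position: [0.5068, 0.2088, 0.0369]
ft_force: [0.3, 0.1, -1.0]
grip_width: 0.329
time: 39.3
position: [0.5111, 0.3534, 0.0366]
tool_rot: [3.128, 0.276, -0.002]
ft_force: [0.5, 0.1, -0.4]
grip_width: 0.331
grip_force: 12.0
39.3 [0.51112478 0.35344816 0.03658042] [ 3.12827022e+00  2.76228710e-01 -2.39064273e-03]
```

View pics/w13.png

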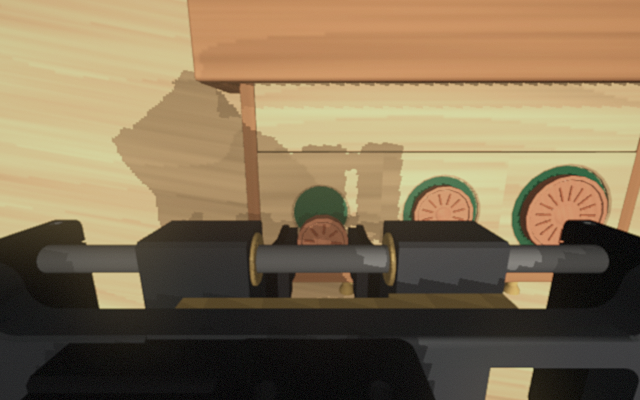

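The small medal is held level, spanning columns 298–348 with its front edge at row 216. The small well spans columns 295–347 with its far edge at row 186, and the other two medals sit in their wells.

```bash
python3 - <<'E'
from h import *
from bench import *
c=get_calibration("wrist");u=np.array([.984,.175,0]);z=.0368+.0388-.0043+.008
print("medal",ray(c,(323,216),z)-.015*u)
print("well",ray(c,(321,186),.022)-.0215*u,get_state()["position"])
E
python3 -m crank '[[0,0.005,0.005,-0.1,0],[0,0.005,0.005,-0.2,0],[0,0.005,0.005,-0.22,0],[0,0.005,0.005,-0.22,0],[0,0.005,0.005,-0.22,0]]'| egrep 'pos|ft|grip_f'
```

```text
medal [0.51306365 0.35292705 0.0793    ]
well [0.51220803 0.35409545 0.022     ] [0.51171322 0.35228605 0.0366895 ]
position: [0.5132, 0.3553, -0.006]
ft_force: [0.1, -0.4, -0.3]
grip_force: 12.0
```

```bash
python3 -m crank '[[0,-0.007,0,-0.015,0],[0,-0.007,0,-0.032,0],[0,-0.007,0,-0.036,0],[0,-0.007,0,-0.036,0]]'| egrep 'pos|ft|grip_f'; python3 -m crank '[[0,0,0,-0.003,0],[0,0,0,-0.003,0]]'| egrep 'pos|ft'; python3 -m crank '[[0,0,0,-0.003,0],[0,0,0,-0.003,0]]'| egrep 'pos|ft'
```

```text
position: [0.5113, 0.3549, -0.0138]
ft_force: [0.2, 0.3, -0.6]
grip_force: 12.0
position: [0.5114, 0.3549, -0.0143]
ft_force: [-0.2, 0.3, -0.1]
position: [0.5113, 0.3549, -0.015]
ft_force: [-0.7, 0.2, -1.1]
```

```bash
python3 -m crank '[[0,0,0,-0.003,0],[0,0,0,-0.003,0]]'| egrep 'pos|ft'; python3 -m crank '[[0,0,0,-0.002,0],[0,0,0,-0.002,0]]'| egrep 'pos|ft'
```

```text
position: [0.5114, 0.355, -0.0155]
ft_force: [0.6, 0.0, 0.1]
position: [0.5114, 0.355, -0.0156]
ft_force: [-0.7, -0.4, 3.4]
```

```bash
python3 -m crank '[[0,0,0,0.002,0],[0.38,0,0,0.002,0],[0.44,0,0,0.002,0],[0.46,0,0,0.002,0]]'; python3 -m crank '[[0.46,0,0,0.02,0],[0.46,0,0,0.15,0],[0.46,0,0,0.4,0],[0.46,0,0,0.4,0]]'| egrep 'time|pos|ft'
python3 - <<'E'
from h import *
from bench import *
c=get_calibration("wrist");im=get_image("wrist");cv2.imwrite("pics/w14.png",im[:,:,::-1])
for b in blobs(im,c,"cu",.027,500): print(*b)
E
python3 -m crank '[[0.46,0,-0.9,0.4,0],[0.46,0,-0.9,0.4,0],[0.46,0,-0.9,0.4,0],[0.46,0,-0.9,0.4,0]]'| egrep 'time|pos|ft'
python3 - <<'E'
from h import *
from bench import *
c=get_calibration("wrist");im=get_image("wrist");t=get_image("top")
for b in blobs(im,c,"cu",.027,500): print(*b)
cv2.imwrite("pics/f15.png",np.vstack([t[120:280,100:500],im[80:280,100:500]])[:,:,::-1])
E
```

```text
time: 41.98
position: [0.5113, 0.3549, -0.0157]
tool_rot: [3.129, 0.275, -0.0]
ft_force: [-0.1, -1.0, -0.4]
grip_width: 0.445
grip_force: 0.0
time: 42.48
position: [0.5142, 0.3575, 0.0695]
ft_force: [0.5, -0.1, -1.2]
[325. 208.] 0.5121 0.356 28.4 29.2
[431. 205.] 0.5315 0.2666 35.5 45.8
[538. 207.] 0.5446 0.1763 58.6 63.3
[265. 183.] 0.5183 0.408 7.6 122.0
[344.  68.] 0.6246 0.3622 17.6 145.5
[490.  91.] -0.0431 0.8943 499.6 2014.7
[543.  18.] 0.6879 0.192 26.3 180.4
[303.   9.] 0.6584 0.4036 10.3 117.8
time: 43.02
position: [0.5127, 0.1694, 0.1451]
ft_force: [-0.3, 1.3, -0.3]
[232. 205.] 0.4758 0.2684 10.2 185.9
[154. 160.] 0.5121 0.3549 28.4 30.0
[238. 159.] 0.5284 0.2648 42.1 43.0
[323. 158.] 0.5441 0.1743 57.5 58.2
[220.  38.] 0.6443 0.3005 70.2 368.0
```

View pics/f15.png

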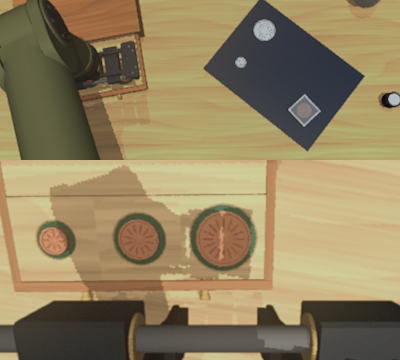

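The three medals lie flat in their wells at crop positions (55,240), (139,238) and (223,237), each ringed by green. The silver medals, the holder and the loupe are where they were. I'll hand in.

```bash
python3 -m crank '[[0.46,0,0,0,0],[0.46,0,0,0,0],[0.46,0,0,0,0]]' | egrep 'time|ft'; python3 -c "
from bench import *
print(close_job())"
```

```text
time: 43.5
ft_force: [0.5, -1.2, -0.6]
the job is handed in; nothing more can be done
None
```

All three copper medals lie flat in their matching wells, the other pieces look undisturbed in the last pictures, and the job was handed in at 43.5 s; the judge's result was not shown.

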